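Sweep the offcuts into the scrap pan

TASK

Clear the bench: with the closed fingers, gently sweep the three pale wood offcuts lying in front of the scrap pan over its sloping lip, so that all three finish lying wholly on the flat floor of the pan. Slide them along the bench without pinching, lifting or tipping them over, and leave the other tools and supplies where they are.

Things in the scene. Friction and masses are not known exactly. Their poses are not given: they have to be found in the camera images.
- pan: Fixed sweep-up pan of bare sheet aluminium, open on top and in front. Origin: on the bench, midway across it, 85 mm behind its front edge; x axis from the open front to the back, z up. 200 mm deep (x -85 to +115), 240 mm wide (y -120 to +120). Side and back walls 4 mm thick, 40 mm high, the sides from x = -65. Front faces the robot, yaw up to 0.3 rad either way.
- pan_floor_edge (a point): Middle of the front edge of the pan's flat floor, 4 mm above the bench, at x = -45 mm in the pan's frame (same axes). The flat floor runs 156 mm from here back to the back wall and is 232 mm wide. In front of it a lip 40 mm deep slopes evenly down to bench level, the full width of the pan. Behind the pan's back wall a handle 24 mm thick sticks out 60 mm.
- offcut_block: Pale wood offcut: a plain block 52 x 40 mm (its x, y), 30 mm high, 25 to 53 g. Origin: centre of its underside. Lies flat on the bench between robot and pan; slides with light dry friction.
- offcut_step: Pale wood offcut with a step: 56 x 40 mm (its x, y), 32 mm high over the half at -x and 20 mm high over the half at +x, 23 to 50 g. Origin: centre of its underside. Lies flat on the bench.
- offcut_round: Pale wood offcut: an upright slice of round post, 46 mm diameter, 28 mm high, 20 to 42 g. Origin: centre of its underside. Stands on its flat face on the bench.
- sanding_block: Bystander: black rubber sanding block 60 x 50 mm, 30 mm high, loose, on the robot's side of the offcuts, to the left. Origin: centre of its underside.
- tape_roll: Bystander: cardboard-coloured roll of tape lying flat, 52 mm diameter, 24 mm high, loose, on the robot's side of the offcuts, to the right. Origin: centre of its underside.
- turned_knob: Bystander: finished turned wooden knob of darker wood, 48 mm widest diameter, 50 mm high, loose, standing left of the work. Origin: centre of its underside.
- glue_bottle: Bystander: white glue bottle, 56 mm diameter, 150 mm high, loose, standing at the far left. Origin: centre of its underside.
- screw_jar: Bystander: glass jar with a steel cap, 64 mm diameter, 75 mm high, loose, standing right of the work. Origin: centre of its underside.
- try_square: Bystander: try square lying flat at the far right, blade pointing away from the work: dark wood stock 110 x 22 x 18 mm along its x, steel blade 150 mm long along +y at x = +46 mm. Origin: centre of the stock's underside.
- screwdriver: Bystander: screwdriver 200 mm long with a 26 mm thick handle (towards its -x), lying along its x axis at the right, loose. Origin: about the middle of its length, at bench level.

How it is judged:
By the outcome, as a careful person would: the job done as asked, in the order asked, and still so for the second after the job is handed in, with the robot touching nothing.
It also fails if it takes over 64 s, if anything falls off the work surface, if the arm or the gripper's body presses on something with over 40 N, if the wrist force passes 120 N, or if a joint passes its speed limit or range.

ROBOT

A 6-joint arm with a two-finger parallel gripper is mounted at the origin on the work surface. World frame = base frame: x ahead of the robot, y to its left, z up, the work surface at z = 0. Lengths are in m, angles in degrees, forces in N, time in s.
With the tool pointing down it reaches from about 0.35 to 0.875 m from the base axis. Payload 4.2 kg.
Tool frame: the origin (TCP) lies at the very end of the fingers, on their centre line; the grasp point (between the pads) lies 19 mm behind it; z points along the fingers, y is the line along which they close (so a half turn about z gives the same grasp; the last joint's range is limited). The gripper opens to 87 mm and grips with 3 to 60 N. Pads are 19 mm wide; open, the fingers measure 117 mm over their backs; the gripper's body (75 mm by 190 mm) begins 51 mm behind the grasp point.
Start: joints at [86.895, 22.042, 0.453, 0, -68.411, -14.817], TCP at [0.192, 0.595, 0.194] pointing down, gripper open.
Joint ranges: [-179.83, 179.83], [-69.29, 118.12], [-61.27, 80.66], [-181.25, 117.63], [-171.15, -9.14], [-177.46, 177.46]. Speed limits (degrees/s): [159.86, 159.86, 180, 180, 180, 180].

INTERFACE

Orientations are given as a 3x3 rotation matrix whose columns are the frame's x, y, z axes.
In Python, from station import sense, cams, r gives the robot as it stands. The module is installed in compiled form; this text tells all that it offers.
- The arm moves only by the tool step_arm, never from a script. Its argument "targets" is text: rows parted by semicolons, each of 4 numbers parted by spaces: the shift along the tool's x, y, z in cm, then the turn about the tool's z in degrees. In form: x y z turn; .... A call has 1 to 12 rows; each row shifts and turns the commanded pose from where the row before left it, along the tool's axes as they then stand; what a row does not reach is not made up. A row lasts 1/12 s, in which the tool goes at most 41.7 mm and 7.16 degrees, less where a joint would pass 70% of its speed; a pose out of reach is approached as far as the arm can. A call with a gripper value outside its range is refused whole. "claw" is the finger opening in cm, from 0 to 8.7, set as the call begins (left out, the last holds). The fingers move at their own pace and stop on an object; the grip force is fixed at half the most. Time passes only in rows, so rows that do not move let the fingers close. It gives the time, the measured TCP pose, the force, the opening and the grip force at its end, in the units of the state.
- sense(): the state, without advancing time (a new reading comes with each control period).
- cams.capture(name): name is "scene" or "side" or "wrist"; returns a dict with "frame" (384x512x3 uint8, blue, green, red), "vertical_fov" (degrees; the focal length in pixels is half the picture's height over the tangent of half this angle, whatever the lens; pixels are square), "cx", "cy" (the principal point, pixels), "dist_coeffs" ([k1, k2, p1, p2, k3] as OpenCV has them; the pictures are not rectified), "eye" and "rotation" of the camera in the world; the wrist camera has in their place "tool_from_camera" (4x4, takes a point from camera to tool coordinates, whose origin is the TCP and whose axes are the flange's). Camera axes: x right, y down, z forward; pixel columns grow to the right and rows downward; lengths in m; the calibration is good to about 2 mm. A picture is of the moment at which its call begins: read the wrist's pose just before it. There is no depth.
- r.finish_job(): hands the job in; it is judged then, once.
The state is a dict: "time_s": time; "joints": joint angles; "joint_velocities": joint speeds; "effort": joint torques, N m; "tcp_pos": TCP position; "ee_rot": TCP orientation; "wrist_force": force on the tool from outside, world axes, zero at the start; "moment": the same for the moment, N m; "gripper_width": opening from 0.0 (shut) to 1.0 (fully open); "gripper_force": force on a finger pad.
Only numpy, scipy, OpenCV 4.12 (cv2) and the standard library are available. Lean on these libraries where they do the work, as an engineer would, in place of code of your own. Each camera call takes 0.05 s, during which the arm holds its last target. There are 200 camera calls.

## Working session

There is one attempt and no reset: what is moved stays moved. The work goes in short steps, Python scripts to look and compute and a tool call to move; the robot and the scene stay as the last step left them, time stands still between calls to the robot, and variables do not carry over. Pictures are saved under pics/ and viewed, at most 13 in all, crops included, and the job is handed in when it is done.

Besides the shell and the picture viewer there is one more tool, called after "Emit:" as name(argument=value, ...) on one line, values as JSON. step_arm: Moves the arm, as the interface text tells. Its arguments: {"type":"object","properties":{"targets":{"type":"string"},"claw":{"type":"number"}},"required":["targets"]}

```bash
mkdir -p pics; cat > h.py <<'E'
import numpy as np, cv2
from station import sense, cams, r
def snap(n,f):
    c=cams.capture(n); cv2.imwrite('pics/'+f,c['frame'])
    np.save('pics/'+f+'.npy',{k:v for k,v in c.items()},allow_pickle=True); return c
def K(c):
    h=c['frame'].shape[0]; f=h/2/np.tan(np.radians(c['vertical_fov'])/2)
    return np.array([[f,0,c['cx']],[0,f,c['cy']],[0,0,1]])
def load(f): return np.load('pics/'+f+'.npy',allow_pickle=True).item()
def ground(c,uv,z=0.):
    p=cv2.undistortPoints(np.array(uv,float).reshape(-1,1,2),K(c),np.array(c['dist_coeffs'],float)).reshape(-1,2)
    d=np.c_[p,np.ones(len(p))]@np.array(c['rotation']).T; e=np.array(c['eye'])
    return e+d*((np.array(z)-e[2])/d[:,2])[:,None]
def proj(c,P):
    R=np.array(c['rotation']); t=-R.T@np.array(c['eye'])
    return cv2.projectPoints(np.array(P,float).reshape(-1,1,3),cv2.Rodrigues(R.T)[0],t,K(c),np.array(c['dist_coeffs'],float))[0].reshape(-1,2)
E
python3 - <<'E'
from h import *
for n in('scene','side'):
    c=snap(n,n+'0.png'); print(n,c['eye'],np.round(c['rotation'],3).tolist(),c['vertical_fov'])
s=sense(); print(s['time_s'],s['tcp_pos'],np.round(s['ee_rot'],3).tolist(),s['gripper_width'])
a=cv2.imread('pics/scene0.png');cv2.imwrite('pics/scene0b.png',cv2.resize(a,(800,600),interpolation=cv2.INTER_CUBIC))
E
```

```text
scene [1.21314972 0.34231205 0.79860097] [[-0.456, 0.616, -0.642], [0.89, 0.315, -0.329], [-0.0, -0.722, -0.692]] 54.28523106858572
side [-0.09072407 -0.76050433  0.87065747] [[0.765, -0.429, 0.48], [-0.644, -0.494, 0.584], [-0.014, -0.756, -0.654]] 44.68084522297754
0.1 [0.19214465 0.59413501 0.1928685 ] [[0.951, -0.308, -0.001], [-0.308, -0.951, -0.002], [0.0, 0.002, -1.0]] 1.002345708875125
```

View pics/scene0b.png

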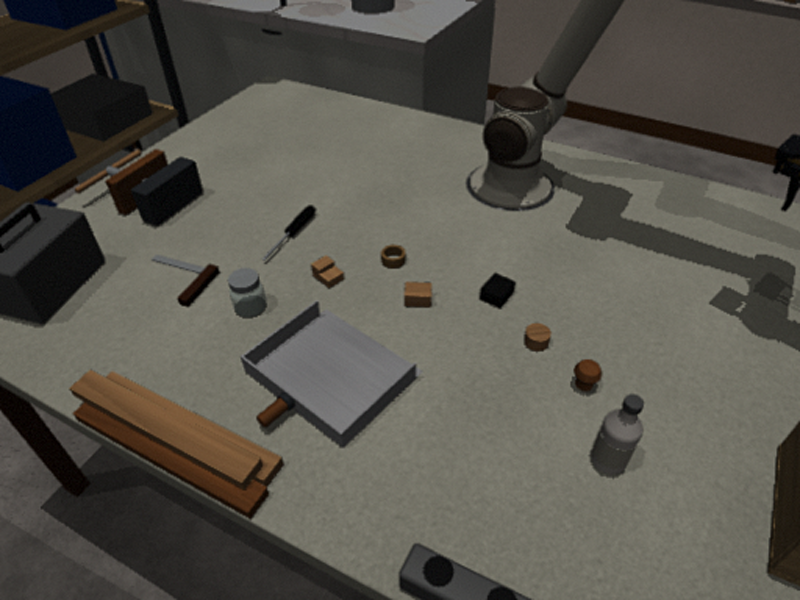

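View pics/side0.png

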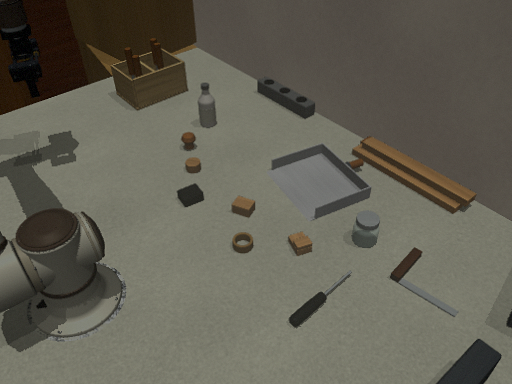

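Scene (×1.56 view): the step is at (327,271), block at (418,294), round at (537,337), and the pan spans (243,358) to (415,370), with its open front between (318,310) and (415,370). The tape is at (393,256), sanding block (497,290), knob (587,375), and jar (247,292). I'll enlarge the work area for accurate pixels.

```bash
python3 - <<'E'
from h import *
def crop(f,x0,y0,w,h,s,o):
    a=cv2.imread('pics/'+f)[y0:y0+h,x0:x0+w]; a=cv2.convertScaleAbs(cv2.resize(a,None,fx=s,fy=s,interpolation=cv2.INTER_CUBIC),alpha=1.5)
    for i in range(0,w,20): cv2.putText(a,str(x0+i),(i*s,10),0,.35,(0,255,255)); cv2.line(a,(i*s,12),(i*s,h*s),(90,120,90),1)
    for i in range(0,h,20): cv2.putText(a,str(y0+i),(0,i*s+4),0,.35,(0,255,255)); cv2.line(a,(25,i*s),(w*s,i*s),(90,120,90),1)
    cv2.imwrite('pics/'+o,a)
crop('scene0.png',140,140,260,150,3,'sc1.png')
crop('side0.png',170,120,220,150,3,'sd1.png')
E
```

```text
(no output)
```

View pics/sc1.png

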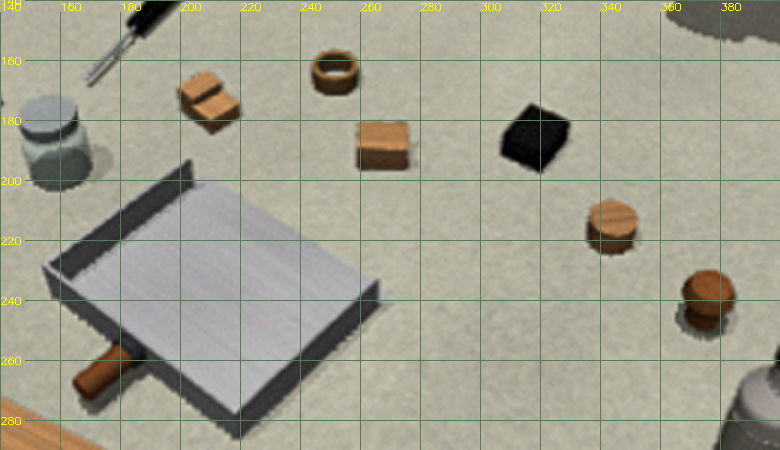

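View pics/sd1.png

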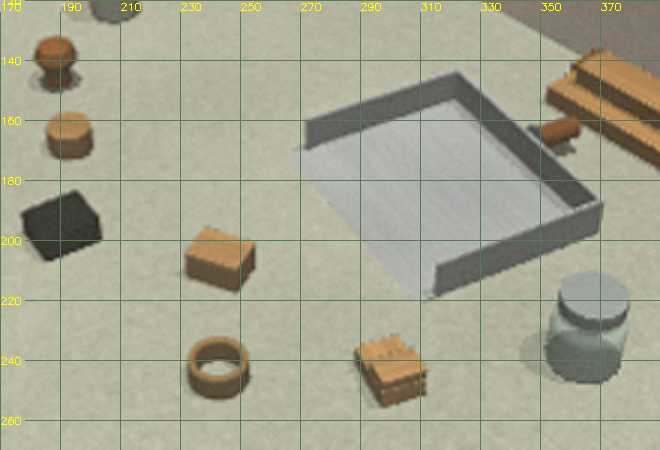

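```bash
python3 - <<'E'
from h import *
S=load('scene0.png');D=load('side0.png')
a=lambda p:np.array(p)/3+[140,140]
b=lambda p:np.array(p)/3+[170,120]
def show(n,ps,pd,z):
    print(n,'scene',np.round(ground(S,a(ps),z)[:,:2]*1000).tolist(),'side',np.round(ground(D,b(pd),z)[:,:2]*1000).tolist())
show('pan BR,BL,FL,FR',[(43,265),(238,412),(378,282),(191,160)],[(601,203),(457,73),(306,121),(435,266)],.04)
show('lip corner FL FR',[(386,292),(205,178)],[(291,156),(422,300)],0)
show('block',[(360,122),(407,122),(409,149),(357,149)],[(208,227),(255,243),(238,264),(186,249)],.03)
show('stepHi',[(178,90),(204,71),(222,84),(196,104)],[(356,352),(395,336)],.032)
show('stepLo',[(192,107),(220,92),(240,107),(212,125)],[(426,376),(384,391)],.02)
show('round',[(613,213)],[(69,126)],.028)
show('tape',[(335,66)],[(218,353)],.024)
show('sand',[(531,104),(570,122),(543,155),(502,140)],[(22,217),(75,191),(101,224),(46,248)],.03)
show('knob',[(706,327)],[(57,87)],0.0)
show('jar',[(48,110)],[(594,293)],.075)
show('driver tip',[(90,82)],[(0,0)],.0)
E
```

```text
pan BR,BL,FL,FR scene [[769.0, -208.0], [819.0, 27.0], [650.0, 65.0], [596.0, -165.0]] side [[763.0, -214.0], [813.0, 14.0], [643.0, 55.0], [589.0, -174.0]]
lip corner FL FR scene [[627.0, 62.0], [579.0, -164.0]] side [[629.0, 61.0], [582.0, -169.0]]
block scene [[463.0, -49.0], [442.0, -6.0], [477.0, 13.0], [500.0, -33.0]] side [[479.0, 4.0], [498.0, -40.0], [469.0, -51.0], [446.0, -6.0]]
stepHi scene [[508.0, -241.0], [469.0, -233.0], [479.0, -205.0], [518.0, -211.0]] side [[473.0, -198.0], [510.0, -206.0]]
stepLo scene [[513.0, -221.0], [479.0, -208.0], [490.0, -176.0], [527.0, -187.0]] side [[506.0, -247.0], [469.0, -236.0]]
round scene [[466.0, 220.0]] side [[471.0, 215.0]]
tape scene [[390.0, -117.0]] side [[391.0, -119.0]]
sand scene [[358.0, 96.0], [366.0, 141.0], [424.0, 134.0], [422.0, 90.0]] side [[359.0, 127.0], [417.0, 126.0], [408.0, 71.0], [352.0, 77.0]]
knob scene [[534.0, 334.0]] side [[518.0, 313.0]]
jar scene [[630.0, -304.0]] side [[635.0, -305.0]]
driver tip scene [[511.0, -359.0]] side [[565.0, 501.0]]
```

Emit:
step_arm(targets="0 0 0 -5.4;1.7 2.7 0 0;1.7 2.7 0 0;1.7 2.7 0 0;1.7 2.7 0 0;1.7 2.7 0 0;1.7 2.7 0 0;1.7 2.7 0 0;1.7 2.7 0 0;1.7 2.7 0 0;1.7 2.7 0 0;1.7 2.7 0 0", claw=0)

```text
time_s: 1.1
tcp_pos: [0.3104, 0.2624, 0.1936]
ee_rot: [[0.976, -0.216, -0.0], [-0.216, -0.976, -0.0], [-0.0, 0.0, -1.0]]
wrist_force: [0.1, -0.1, 0.1]
gripper_width: 0.175
gripper_force: 0.0
```

Emit:
step_arm(targets="1.7 2.7 0 0;1.7 2.7 0 0;1.7 2.7 0 0;1.7 2.7 0 0;1.7 2.7 0 0;1.7 2.7 0 0;1.7 2.7 0 0;1.7 2.7 0 0;1.4 2.7 0 0;0 0 0 0;0 0 0 0")

```text
time_s: 2.02
tcp_pos: [0.4039, -0.0069, 0.1934]
ee_rot: [[0.975, -0.221, -0.001], [-0.221, -0.975, -0.0], [-0.001, 0.0, -1.0]]
wrist_force: [-0.8, -0.1, -0.2]
gripper_width: 0.004
gripper_force: 0.0
```

```bash
cat >> h.py <<'E'
O=np.array([.681,-.070]);Y=np.radians(-12.5);U=np.array([[np.cos(Y),np.sin(Y)],[-np.sin(Y),np.cos(Y)]])
def pan(p): return U@(np.array(p)[:2]-O)*1000
def st():
    s=sense();R=np.array(s['ee_rot']);print(round(s['time_s'],2),'world',np.round(s['tcp_pos'],4),'pan',np.round(pan(s['tcp_pos']),1),'yaw',np.degrees(np.arctan2(R[1,0],R[0,0])).round(2),'w',round(s['gripper_width'],3),'F',np.round(s['wrist_force'],1),'j',np.round(s['joints']))
E
python3 -c "
from h import *
st()"
```

```text
2.02 world [ 0.4039 -0.0069  0.1934] pan [-284.2    1.6] yaw -12.75 w 0.004 F [-0.8 -0.1 -0.2] j [ 22.  -0. -28.  -0. -62.  55.]
```

Emit:
step_arm(targets="0 0.2 2.5 0;0 0 3 0;0 0 3 0;0 0 3 0;0 0 2.6 0;0 0 2 0;0 0 1.4 0;0 0 0.6 0;0 0 0 0;0 0 0 0")

```text
time_s: 2.85
tcp_pos: [0.4041, -0.0068, 0.0132]
ee_rot: [[0.977, -0.215, 0.0], [-0.215, -0.977, 0.0], [0.0, -0.0, -1.0]]
wrist_force: [-0.3, 0.2, 0.1]
gripper_width: 0.005
gripper_force: 0.0
```

Emit:
step_arm(targets="0.6 0 0 0;0.6 0 0 0;0.6 0 0 0;0.6 0 0 0;0.5 0 0 0;0.5 0 0 0;0.5 0 0 0;0.5 0 0 0;0.5 0 0 0;0.5 0 0 0;0.5 0 0 0;0.5 0 0 0")

```text
time_s: 3.85
tcp_pos: [0.4667, -0.0215, 0.0128]
ee_rot: [[0.976, -0.217, -0.0], [-0.217, -0.976, -0.0], [-0.0, 0.0, -1.0]]
wrist_force: [-1.2, 0.3, -0.0]
gripper_width: 0.005
gripper_force: 0.0
```

```bash
cat >> h.py <<'E'
def blobs(n,tag):
    c=snap(n,tag+'.png'); a=c['frame']; hsv=cv2.cvtColor(a,cv2.COLOR_BGR2HSV)
    m=cv2.inRange(hsv,(5,90,60),(25,255,255)); k,l,s,ce=cv2.connectedComponentsWithStats(m)
    for i in range(1,k):
        if 40<s[i,4]<900:
            p=ground(c,[ce[i]],.017)[0]; q=pan(p)
            if abs(q[0])<340 and abs(q[1])<380: print(n,s[i].tolist(),'pan',np.round(q),'world',np.round(p[:2]*1000))
E
python3 -c "
from h import *
st();blobs('scene','s1');blobs('side','d1')"
```

```text
3.85 world [ 0.4667 -0.0215  0.0128] pan [-219.7    1. ] yaw -12.52 w 0.005 F [-1.2  0.3 -0. ] j [ 17.  20. -34.   0. -36.  60.]
scene [199, 164, 15, 9, 75] pan [-164. -209.] world [ 476. -239.]
scene [204, 170, 16, 11, 90] pan [-151. -171.] world [ 496. -204.]
scene [259, 182, 13, 8, 46] pan [-212.   -9.] world [472. -32.]
scene [336, 207, 16, 12, 153] pan [-277.  235.] world [461. 219.]
scene [370, 230, 15, 14, 137] pan [-260.  348.] world [503. 326.]
scene [165, 255, 18, 15, 107] pan [146.  -8.] world [ 821. -110.]
side [182, 132, 13, 11, 117] pan [-228.  378.] world [540. 348.]
side [186, 158, 14, 15, 177] pan [-269.  235.] world [470. 218.]
side [232, 199, 23, 18, 268] pan [-220.   -6.] world [465. -29.]
side [233, 233, 20, 20, 225] pan [-276. -117.] world [ 386. -124.]
side [289, 232, 23, 24, 343] pan [-151. -188.] world [ 493. -221.]
side [392, 248, 30, 30, 300] pan [  36. -361.] world [ 638. -430.]
```

```bash
python3 - <<'E'
import cv2,numpy as np
a=cv2.imread('pics/s1.png')[120:270,180:350];b=cv2.imread('pics/d1.png')[120:270,170:340]
cv2.imwrite('pics/m1.png',cv2.convertScaleAbs(cv2.resize(np.hstack([a,b])[:, :],(790,349),interpolation=cv2.INTER_CUBIC),alpha=1.5))
E
```

```text
(no output)
```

View pics/m1.png

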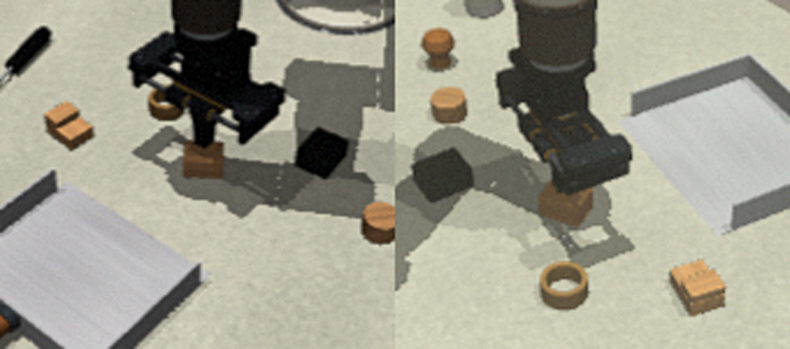

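Picture: the block appears unmoved at about (267,188) in the scene view, and the fingers are right behind or over it. I'll check where the TCP projects.

```bash
python3 - <<'E'
from h import *
st();S=load('s1.png');D=load('d1.png')
p=sense()['tcp_pos']
for c,o in((S,(180,120)),(D,(170,120))):
    for z in(0,.013,.07):
        q=proj(c,[p[0],p[1],z])[0]; print(z,q.round(1),((q-o)*2.324).round())
a=cv2.imread('pics/s1.png')[165:205,240:300];b=cv2.imread('pics/d1.png')[170:230,215:275]
a=cv2.resize(a,(600,400),interpolation=cv2.INTER_CUBIC)[:, :390];b=cv2.resize(b,(400,400),interpolation=cv2.INTER_CUBIC)
cv2.imwrite('pics/m2.png',cv2.convertScaleAbs(np.hstack([a,b]),alpha=2.2))
E
```

```text
3.95 world [ 0.4672 -0.0214  0.0129] pan [-219.2    1.2] yaw -12.53 w 0.01 F [ 0.2 -0.1 -0.1] j [ 17.  20. -34.   0. -36.  60.]
0 [267.4 191.4] [203. 166.]
0.013 [267.4 188.3] [203. 159.]
0.07 [267.6 174.2] [204. 126.]
0 [242.2 210.6] [168. 211.]
0.013 [242.  207.1] [167. 202.]
0.07 [241.3 191.1] [166. 165.]
```

View pics/m2.png

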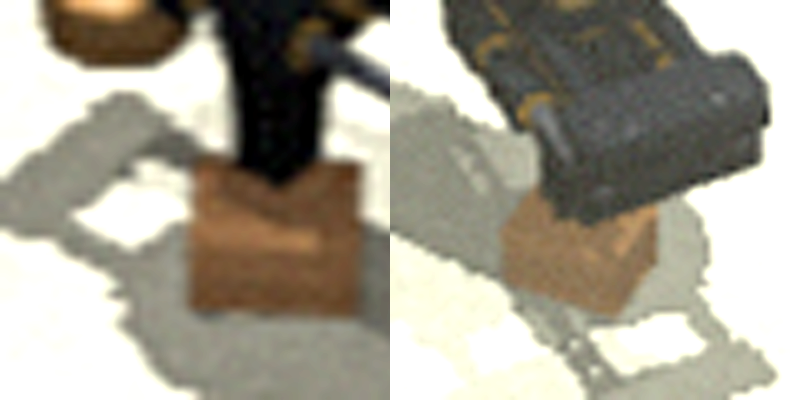

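The fingertips seem to end at about row 183.5, higher than the TCP projection at row 188. I'll check the camera against the start picture and look with the wrist camera.

```bash
python3 - <<'E'
from h import *
S=load('scene0.png');print(proj(S,[.19214,.59413,.19287]), proj(load('side0.png'),[.19214,.59413,.19287]))
for n in('eye','rotation','vertical_fov','cx','cy','dist_coeffs'): print(n,np.array(S[n]).round(3).tolist(),np.array(load('s1.png')[n]).round(3).tolist())
c=snap('wrist','w1.png'); print(np.round(c['tool_from_camera'],3).tolist(),c['vertical_fov'])
cv2.imwrite('pics/w1b.png',cv2.convertScaleAbs(c['frame'],alpha=1.6))
a=cv2.imread('pics/scene0.png').astype(int);b=cv2.imread('pics/s1.png').astype(int)
print(a[180:198,267].tolist());print(b[180:198,267].tolist())
E
```

```text
[[515.36812248 149.3630526 ]] [[37.3664769  96.81456357]]
eye [1.213, 0.342, 0.799] [1.213, 0.342, 0.799]
rotation [[-0.456, 0.616, -0.642], [0.89, 0.315, -0.329], [-0.0, -0.722, -0.692]] [[-0.456, 0.616, -0.642], [0.89, 0.315, -0.329], [-0.0, -0.722, -0.692]]
vertical_fov 54.285 54.285
cx 262.028 262.028
cy 190.573 190.573
dist_coeffs [-0.054, 0.0, 0.0, 0.0, 0.0] [-0.054, 0.0, 0.0, 0.0, 0.0]
[[-0.0, -0.969, -0.248, 0.068], [1.0, -0.0, -0.0, 0.001], [0.0, -0.248, 0.969, -0.191], [0.0, 0.0, 0.0, 1.0]] 63.851068049600606
[[83, 99, 108], [55, 82, 111], [53, 83, 116], [55, 86, 118], [54, 83, 113], [51, 80, 112], [53, 82, 110], [59, 91, 125], [63, 94, 130], [43, 70, 96], [26, 39, 54], [21, 33, 45], [24, 37, 49], [16, 29, 42], [17, 29, 44], [16, 27, 41], [36, 44, 50], [108, 120, 120]]
[[1, 1, 1], [3, 5, 2], [1, 0, 0], [9, 13, 16], [21, 31, 46], [24, 35, 48], [20, 31, 43], [26, 42, 58], [31, 50, 71], [35, 53, 72], [25, 38, 55], [26, 41, 55], [24, 38, 53], [22, 34, 49], [22, 32, 47], [21, 34, 48], [36, 45, 51], [60, 68, 69]]
```

View pics/w1b.png

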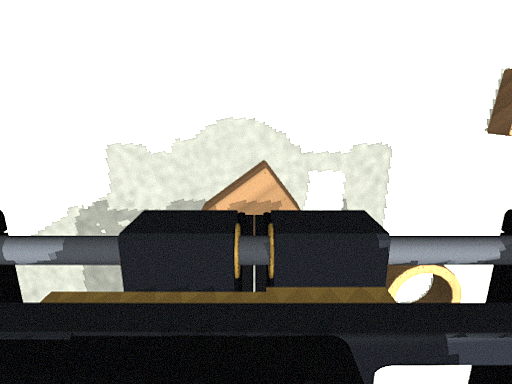

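```bash
cat >> h.py <<'E'
def wristcam(c,s):
    T=np.array(c['tool_from_camera']);R=np.array(s['ee_rot']);c=dict(c)
    c['eye']=np.array(s['tcp_pos'])+R@T[:3,3];c['rotation']=R@T[:3,:3];return c
E
python3 - <<'E'
from h import *
s=sense();c=wristcam(load('w1.png'),s);p=s['tcp_pos']
print('tcp px',proj(c,p),proj(c,[p[0],p[1],.03]))
for z in(0,.03): print(z,[np.round(pan(q)).tolist() for q in ground(c,[(264,160),(210,205),(300,210)],z)])
print('tape px',proj(c,[.39,-.118,.024]),'step',proj(c,[.498,-.21,.03]))
E
```

```text
tcp px [[252.29514476 214.10750024]] [[252.16001287 223.73681988]]
0 [[-186.0, -7.0], [-218.0, 30.0], [-221.0, -32.0]]
0.03 [[-181.0, -6.0], [-208.0, 26.0], [-211.0, -27.0]]
tape px [[419.29250611 296.26660895]] step [[576.21178112 100.33663479]]
```

The fingertips look about 19 mm higher than the TCP reading, so they skimmed over the block without moving it. I'll raise the tool and measure the tip height.

Emit:
step_arm(targets="0 0 -1 0;0 0 -2 0;0 0 -2 0;-2 0 0 0;-2 0 0 0;-2 0 0 0;-2 0 0 0;0 0 0 0;0 0 0 0")

```text
time_s: 4.75
tcp_pos: [0.3874, -0.004, 0.0631]
ee_rot: [[0.977, -0.216, 0.0], [-0.216, -0.977, 0.0], [0.0, -0.0, -1.0]]
wrist_force: [0.5, 0.6, 0.4]
gripper_width: 0.007
gripper_force: 0.0
```

```bash
python3 - <<'E'
from h import *
st();p=np.array(sense()['tcp_pos']);S=snap('scene','s2.png');D=snap('side','d2.png')
ims=[]
for c in(S,D):
    q=proj(c,p)[0];print('tcp',q,'+20mm',proj(c,p+[0,0,.02])[0]); x,y=(q-[20,25]).astype(int);print(x,y)
    a=cv2.resize(c['frame'][y:y+40,x:x+40],(390,390),interpolation=cv2.INTER_NEAREST);a=cv2.convertScaleAbs(a,alpha=2)
    cv2.drawMarker(a,tuple(((q-[x,y]+.5)*9.75).astype(int).tolist()),(0,0,255),0,12);ims.append(a)
cv2.imwrite('pics/m3.png',np.hstack(ims))
E
```

```text
4.75 world [ 0.3874 -0.004   0.0631] pan [-300.9    0.9] yaw -12.45 w 0.007 F [0.5 0.6 0.4] j [ 24.   8. -42.   0. -40.  54.]
tcp [284.22833678 162.40881896] +20mm [284.49323375 157.32825134]
264 137
tcp [212.92160153 203.13247097] +20mm [212.34106043 197.31719913]
192 178
```

View pics/m3.png

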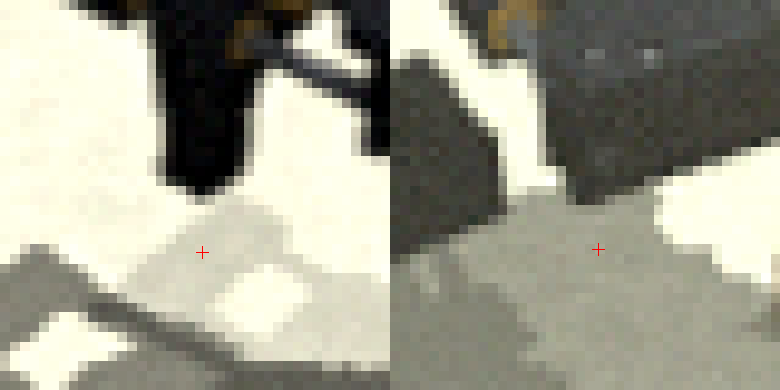

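The tip's near corner is at about (284.5,157.2) in the scene view, well above the TCP mark. Next I'll solve for the real tip height.

```bash
python3 - <<'E'
from h import *
S=load('s2.png');p=np.array([.3874,-.004,.0631])
# tip corners scene px: near, left, right ; allow lateral half sizes a(x), b(y)
from scipy.optimize import least_squares
px=np.array([(284.5,157.2),(280.3,155.7),(289.2,155.0)])
def P(v):
    h,a,b=v; C=np.array([(a,b),(a,-b),(-a,b)]); return np.c_[p[:2]+C@U,np.full(3,p[2]+h)]
r_=least_squares(lambda v:(proj(S,P(v))-px).ravel(),[.02,.01,.015]);print(r_.x,r_.fun)
for h in(.0,.01,.02,.03): print(h,proj(S,P((h,.0095,.015))).round(1).tolist())
E
```

```text
[0.02879615 0.010162   0.00838239] [ 0.2922358   0.58537308  0.06655301 -0.13683859 -0.36616204 -0.45430329]
0.0 [[286.3, 165.9], [278.5, 161.9], [290.0, 162.9]]
0.01 [[286.4, 163.4], [278.6, 159.4], [290.1, 160.3]]
0.02 [[286.6, 160.8], [278.7, 156.9], [290.3, 157.8]]
0.03 [[286.7, 158.3], [278.8, 154.3], [290.5, 155.2]]
```

Emit:
step_arm(targets="0.5 0 2 0;0.5 0 2 0;0 0 1.5 0;0 0 0.8 0;0 0 0.5 0;0 0 0.3 0;0 0 0.2 0;0 0 0 0;0 0 0 0")

```text
time_s: 5.6
tcp_pos: [0.3984, -0.0061, -0.0098]
ee_rot: [[0.976, -0.217, 0.001], [-0.217, -0.976, 0.0], [0.001, -0.001, -1.0]]
wrist_force: [0.2, 0.2, -0.5]
gripper_width: 0.006
gripper_force: 0.0
```

```bash
python3 - <<'E'
from h import *
st();p=np.array(sense()['tcp_pos']);S=snap('scene','s3.png')
hs=np.arange(0,.04,.005)
q=proj(S,p+[0,0,.028])[0].astype(int);x,y=q-[20,25]
cv2.imwrite('pics/m4.png',cv2.convertScaleAbs(cv2.resize(S['frame'][y:y+40,x:x+40],(400,400),interpolation=cv2.INTER_NEAREST),alpha=2))
print(x,y)
print([ (h,proj(S,np.r_[p[:2]+np.array([.010,.0085])@U,p[2]+h])[0].round(1).tolist()) for h in hs])
E
```

```text
5.6 world [ 0.3984 -0.0061 -0.0098] pan [-289.7    1.3] yaw -12.52 w 0.006 F [ 0.2  0.2 -0.5] j [ 23.  17. -45.   0. -27.  55.]
261 150
[(np.float64(0.0), [281.5, 184.6]), (np.float64(0.005), [281.5, 183.4]), (np.float64(0.01), [281.6, 182.3]), (np.float64(0.015), [281.6, 181.1]), (np.float64(0.02), [281.7, 179.9]), (np.float64(0.025), [281.8, 178.7]), (np.float64(0.03), [281.8, 177.5]), (np.float64(0.035), [281.9, 176.3])]
```

View pics/m4.png

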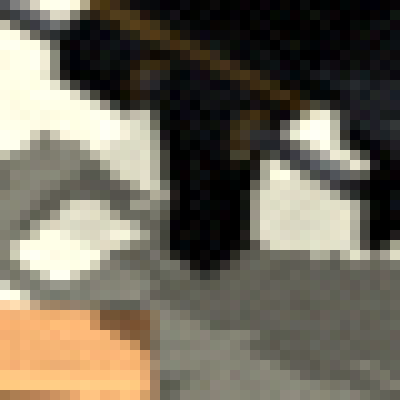

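Confirmed: the real tip is about 29 mm above the reported TCP. I'll lower by 8 mm, so the tip sits about 12 mm above the bench, and push.

Emit:
step_arm(targets="0 0 0.4 0;0 0 0.4 0;0.5 0 0 0;0.6 0 0 0;0.6 0 0 0;0.6 0 0 0;0.6 0 0 0;0.5 0 0 0;0.5 0 0 0;0.5 0 0 0;0.5 0 0 0;0.5 0 0 0")

```text
time_s: 6.65
tcp_pos: [0.451, -0.0181, -0.0182]
ee_rot: [[0.976, -0.217, -0.0], [-0.217, -0.976, -0.0], [-0.0, 0.0, -1.0]]
wrist_force: [-0.0, 0.5, 0.4]
gripper_width: 0.004
gripper_force: 0.1
```

Emit:
step_arm(targets="0.5 0 0 0;0.5 0 0 0;0.5 0 0 0;0.5 0 0 0;0.5 0 0 0;0.5 0 0 0;0.5 0 0 0;0.5 0 0 0;0.5 0 0 0;0.5 0 0 0;0.5 0 0 0;0.5 0 0 0")

```text
time_s: 7.65
tcp_pos: [0.5096, -0.0311, -0.0182]
ee_rot: [[0.976, -0.217, -0.0], [-0.217, -0.976, -0.0], [-0.0, 0.0, -1.0]]
wrist_force: [-1.1, 0.8, 0.5]
gripper_width: 0.002
gripper_force: 0.2
```

```bash
python3 - <<'E'
from h import *
st();s=sense();c=snap('wrist','w2.png');w=wristcam(c,s)
m=cv2.inRange(cv2.cvtColor(c['frame'],cv2.COLOR_BGR2HSV),(5,70,30),(25,255,255));m[230:]=0
k,l,t,ce=cv2.connectedComponentsWithStats(m)
for i in range(1,k):
    if t[i,4]>200:
        cn=max(cv2.findContours((l==i).astype(np.uint8),0,1)[0],key=cv2.contourArea)
        q=cv2.approxPolyDP(cn,3,True).reshape(-1,2); print(t[i].tolist(),[(a.tolist(),pan(g).round().tolist()) for a,g in zip(q,ground(w,q,.03))])
E
```

```text
7.65 world [ 0.5096 -0.0311 -0.0182] pan [-175.8    0.9] yaw -12.52 w 0.002 F [-1.1  0.8  0.5] j [ 15.  26. -30.   0. -34.  63.]
[215, 139, 111, 91, 8256] [([215, 145], [-125.0, 18.0]), ([216, 207], [-155.0, 18.0]), ([237, 211], [-157.0, 8.0]), ([235, 229], [-166.0, 9.0]), ([240, 224], [-164.0, 7.0]), ([268, 224], [-164.0, -7.0]), ([268, 229], [-166.0, -7.0]), ([273, 229], [-166.0, -10.0]), ([271, 210], [-157.0, -8.0]), ([321, 210], [-157.0, -33.0]), ([324, 145], [-125.0, -33.0]), ([313, 139], [-122.0, -27.0]), ([221, 139], [-122.0, 15.0])]
```

Wrist view: the block has squared up to the pan, centre about (-144,-7). I'll re-centre the finger on it and push it in.

Emit:
step_arm(targets="-0.5 0 0 0;0 0.8 0 0;0.5 0 0 0;0.5 0 0 0;0.5 0 0 0;0.5 0 0 0;0.5 0 0 0;0.5 0 0 0;0.5 0 0 0;0.5 0 0 0;0.5 0 0 0;0.5 0 0 0")

```text
time_s: 8.7
tcp_pos: [0.5518, -0.0486, -0.0182]
ee_rot: [[0.976, -0.217, -0.0], [-0.217, -0.976, -0.0], [-0.0, 0.0, -1.0]]
wrist_force: [-0.0, 0.2, -0.1]
gripper_width: 0.006
gripper_force: 0.1
```

Emit:
step_arm(targets="0.5 0 0 0;0.5 0 0 0;0.5 0 0 0;0.5 0 0 0;0.5 0 0 0;0.5 0 0 0;0.5 0 0 0;0.5 0 0 0;0.5 0 0 0;0.5 0 0 0;0.5 0 0 0;0.5 0 0 0")

```text
time_s: 9.7
tcp_pos: [0.6105, -0.0616, -0.0181]
ee_rot: [[0.976, -0.217, 0.0], [-0.217, -0.976, 0.0], [0.0, -0.0, -1.0]]
wrist_force: [-0.3, 0.1, -0.1]
gripper_width: 0.003
gripper_force: 0.2
```

```bash
cat >> h.py <<'E'
def wl(tag,z=.03):
    st();s=sense();c=snap('wrist',tag);w=wristcam(c,s)
    m=cv2.inRange(cv2.cvtColor(c['frame'],cv2.COLOR_BGR2HSV),(5,70,30),(25,255,255));m[225:]=0
    k,l,t,ce=cv2.connectedComponentsWithStats(m)
    for i in range(1,k):
        if t[i,4]>300:
            cn=max(cv2.findContours((l==i).astype(np.uint8),0,1)[0],key=cv2.contourArea)
            q=cv2.approxPolyDP(cn,3,True).reshape(-1,2); print(t[i].tolist(),[pan(g).round().tolist() for g in ground(w,q,z)])
E
python3 -c "
from h import *
wl('w3.png',.034)"
```

```text
9.7 world [ 0.6105 -0.0616 -0.0181] pan [-70.6  -7.1] yaw -12.52 w 0.003 F [-0.3  0.1 -0.1] j [  9.  33. -15.   0. -42.  68.]
[194, 140, 113, 85, 8288] [[-20.0, 19.0], [-50.0, 18.0], [-50.0, 0.0], [-57.0, 0.0], [-57.0, -17.0], [-50.0, -16.0], [-50.0, -32.0], [-20.0, -32.0], [-17.0, -28.0], [-17.0, 14.0]]
```

Emit:
step_arm(targets="0.6 0 0 0;0.6 0 0 0;0.6 0 0 0;0.6 0 0 0;0.6 0 0 0;0.6 0 0 0;0.6 0 0 0;0.6 0 0 0;0.6 0 0 0;0.5 0 0 0;0.4 0 0 0;0.4 0 0 0")

```text
time_s: 10.75
tcp_pos: [0.6757, -0.0761, -0.0182]
ee_rot: [[0.976, -0.217, -0.0], [-0.217, -0.976, -0.0], [-0.0, 0.0, -1.0]]
wrist_force: [-0.1, 0.3, -0.2]
gripper_width: 0.005
gripper_force: 0.2
```

```bash
python3 -c "
from h import *
wl('w4.png',.034)"
```

```text
10.75 world [ 0.6757 -0.0761 -0.0182] pan [-3.9 -7.1] yaw -12.52 w 0.005 F [-0.1  0.3 -0.2] j [  7.  38.  -4.  -0. -47.  70.]
[194, 139, 113, 86, 8293] [[47.0, -32.0], [50.0, -27.0], [49.0, 16.0], [47.0, 19.0], [17.0, 19.0], [17.0, 0.0], [10.0, 0.0], [10.0, -17.0], [17.0, -16.0], [17.0, -32.0]]
```

Emit:
step_arm(targets="-0.5 0 -1 0;0 0 -3.5 0;0 0 -3.5 0;-2.6 2.0 -2 0;-2.6 2.0 0 0;-2.6 2.0 0 0;-2.6 2.0 0 0;-2.6 2.0 0 0;-2.6 2.0 0 0;-2.6 2.0 0 0;-2.6 2.2 0 0;-2 2.0 0 0")

```text
time_s: 11.8
tcp_pos: [0.4055, -0.2033, 0.0826]
ee_rot: [[0.976, -0.217, 0.0], [-0.217, -0.976, 0.0], [0.0, -0.0, -1.0]]
wrist_force: [-0.1, -0.6, -0.1]
gripper_width: 0.003
gripper_force: 0.0
```

```bash
python3 -c "
from h import *
wl('w5.png',.032)
cv2.imwrite('pics/w5b.png',cv2.convertScaleAbs(cv2.imread('pics/w5.png'),alpha=1.5))"
```

```text
11.8 world [ 0.4055 -0.2033  0.0826] pan [-240.1 -189.8] yaw -12.51 w 0.003 F [-0.1 -0.6 -0.1] j [ -6.  13. -32.  -0. -46.  84.]
[208, 52, 75, 58, 3593] [[-134.0, -160.0], [-168.0, -157.0], [-172.0, -207.0], [-136.0, -211.0]]
[148, 197, 47, 14, 425] [[-254.0, -141.0], [-243.0, -127.0], [-246.0, -115.0], [-254.0, -103.0]]
```

View pics/w5b.png

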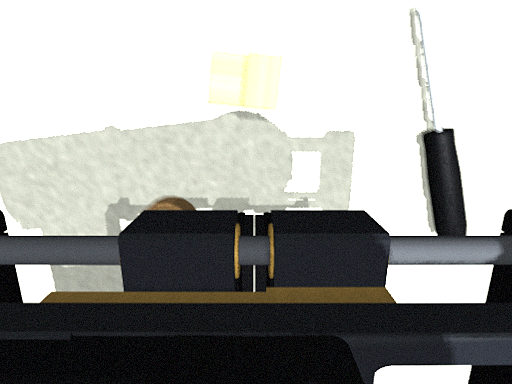

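Wrist view: the step is at (245,80), with its high half to the right. Its centre is about pan (-151,-181). I'll descend to its right and push it left.

Emit:
step_arm(targets="2 1.2 0 0;2.5 1.4 0 0;2.5 1.4 0 0;1.7 1.0 0 0;0 0 2 0;0 0 3 0;0 0 2.5 0;0 0 1.5 0;0 0 0.8 0;0 0 0.3 0;0 0 0 0;0 0 0 0")

```text
time_s: 12.85
tcp_pos: [0.4834, -0.271, -0.0179]
ee_rot: [[0.976, -0.216, 0.002], [-0.216, -0.976, -0.001], [0.002, 0.0, -1.0]]
wrist_force: [0.5, 0.4, -0.1]
gripper_width: 0.004
gripper_force: 0.0
```

Emit:
step_arm(targets="0 -0.5 0 0;0 -0.5 0 0;0 -0.5 0 0;0 -0.5 0 0;0 -0.5 0 0;0 -0.5 0 0;0 -0.5 0 0;0 -0.5 0 0;0 -0.5 0 0;0 -0.5 0 0;0 -0.5 0 0;0 -0.5 0 0")

```text
time_s: 13.85
tcp_pos: [0.4956, -0.2118, -0.0192]
ee_rot: [[0.976, -0.217, -0.0], [-0.217, -0.976, 0.0], [-0.0, 0.0, -1.0]]
wrist_force: [0.5, -0.7, 0.4]
gripper_width: 0.008
gripper_force: 0.2
```

```bash
python3 -c "
from h import *
wl('w6.png',.032)"
```

```text
13.85 world [ 0.4956 -0.2118 -0.0192] pan [-150.3 -178.6] yaw -12.53 w 0.008 F [ 0.5 -0.7  0.4] j [ -6.  28. -26.   0. -36.  83.]
[129, 200, 108, 23, 1202] [[-136.0, -120.0], [-130.0, -127.0], [-130.0, -170.0], [-126.0, -171.0], [-125.0, -127.0], [-130.0, -120.0]]
```

Emit:
step_arm(targets="0 -0.5 0 0;0 -0.6 0 0;0 -0.6 0 0;0 -0.6 0 0;0 -0.6 0 0;0 -0.6 0 0;0 -0.6 0 0;0 -0.6 0 0;0 -0.6 0 0;0 -0.5 0 0;0 -0.5 0 0;0 -0.4 0 0")

```text
time_s: 14.9
tcp_pos: [0.5102, -0.1463, -0.0191]
ee_rot: [[0.976, -0.217, 0.0], [-0.217, -0.976, 0.0], [0.0, -0.0, -1.0]]
wrist_force: [-0.2, -0.9, -0.9]
gripper_width: 0.004
gripper_force: 0.1
```

```bash
python3 -c "
from h import *
wl('w7.png',.032)"
```

```text
14.9 world [ 0.5102 -0.1463 -0.0191] pan [-150.2 -111.5] yaw -12.51 w 0.004 F [-0.2 -0.9 -0.9] j [  2.  28. -27.  -0. -35.  76.]
[129, 200, 108, 23, 1209] [[-136.0, -53.0], [-130.0, -60.0], [-130.0, -103.0], [-126.0, -104.0], [-125.0, -59.0], [-130.0, -53.0]]
```

Emit:
step_arm(targets="0 1.5 0 0;-2.3 0 0 0;-2.4 0 0 0;0 -2 0 0;0 -2 0 0;0 -0.9 0 0;0 0 0 0;0.6 0 0 0;0.6 0 0 0;0.5 0 0 0;0.5 0 0 0;0.5 0 0 0")

```text
time_s: 15.95
tcp_pos: [0.4984, -0.1101, -0.0193]
ee_rot: [[0.976, -0.218, -0.0], [-0.218, -0.976, -0.0], [-0.0, 0.0, -1.0]]
wrist_force: [-0.9, 0.4, -0.2]
gripper_width: 0.001
gripper_force: 0.1
```

Emit:
step_arm(targets="0.5 0 0 0;0.5 0 0 0;0.5 0 0 0;0.5 0 0 0;0.5 0 0 0;0.5 0 0 0;0.5 0 0 0;0.5 0 0 0;0.5 0 0 0;0.5 0 0 0;0.5 0 0 0;0.5 0 0 0")

```text
time_s: 16.95
tcp_pos: [0.557, -0.1225, -0.0192]
ee_rot: [[0.976, -0.217, -0.0], [-0.217, -0.976, 0.0], [-0.0, -0.0, -1.0]]
wrist_force: [-0.0, -0.1, -0.6]
gripper_width: 0.009
gripper_force: 0.1
```

```bash
python3 -c "
from h import *
wl('w8.png',.032)"
```

```text
16.95 world [ 0.557  -0.1225 -0.0192] pan [-109.8  -78.1] yaw -12.52 w 0.009 F [-0.  -0.1 -0.6] j [  4.  30. -21.  -0. -38.  74.]
[183, 135, 118, 90, 8783] [[-59.0, -100.0], [-54.0, -96.0], [-57.0, -50.0], [-61.0, -47.0], [-89.0, -49.0], [-90.0, -71.0], [-97.0, -74.0], [-97.0, -88.0], [-90.0, -88.0], [-90.0, -101.0]]
```

Emit:
step_arm(targets="0.5 0 -0.1 0;0.5 0 0 0;0.5 0 0 0;0.5 0 0 0;0.5 0 0 0;0.5 0 0 0;0.5 0 0 0;0.5 0 0 0;0.5 0 0 0;0.5 0 0 0;0.5 0 0 0;0.5 0 0 0")

```text
time_s: 18.0
tcp_pos: [0.6156, -0.1355, -0.0182]
ee_rot: [[0.976, -0.217, 0.0], [-0.217, -0.976, -0.0], [0.0, 0.0, -1.0]]
wrist_force: [-0.5, 0.0, 0.5]
gripper_width: 0.003
gripper_force: 0.1
```

Emit:
step_arm(targets="0.5 0 0 0;0.5 0 0 0;0.5 0 0 0;0.5 0 0 0;0.5 0 0 0;0.5 0 0 0;0.5 0 0 0;0.4 0 0 0;0.4 0 0 0;0 0 0 0")

```text
time_s: 18.83
tcp_pos: [0.658, -0.1449, -0.0182]
ee_rot: [[0.976, -0.217, 0.001], [-0.217, -0.976, -0.0], [0.001, 0.0, -1.0]]
wrist_force: [0.2, -0.4, -0.1]
gripper_width: 0.005
gripper_force: 0.0
```

```bash
python3 -c "
from h import *
wl('w9.png',.036)"
```

```text
18.83 world [ 0.658  -0.1449 -0.0182] pan [ -6.3 -78.1] yaw -12.52 w 0.005 F [ 0.2 -0.4 -0.1] j [  1.  38.  -5.   0. -47.  76.]
[36, 133, 136, 88, 10693] [[47.0, 17.0], [10.0, 17.0], [10.0, -22.0], [15.0, -28.0], [15.0, -38.0], [19.0, -41.0], [50.0, -40.0], [51.0, -0.0]]
[187, 139, 118, 86, 8729] [[46.0, -50.0], [15.0, -49.0], [15.0, -71.0], [11.0, -71.0], [8.0, -74.0], [8.0, -88.0], [15.0, -88.0], [15.0, -102.0], [45.0, -101.0], [48.0, -97.0], [48.0, -53.0]]
```

Emit:
step_arm(targets="-0.5 0 -1 0;0 0 -3.5 0;0 0 -3.5 0;-2.4 -2.4 -2 0;-2.4 -2.4 0 0;-2.4 -2.4 0 0;-2.4 -2.4 0 0;-2.4 -2.4 0 0;-2.4 -2.4 0 0;-2.4 -2.4 0 0;-2.4 -2.4 0 0;-2.4 -2.4 0 0")

```text
time_s: 19.88
tcp_pos: [0.4867, 0.1151, 0.0828]
ee_rot: [[0.976, -0.217, 0.001], [-0.217, -0.976, 0.001], [0.001, -0.001, -1.0]]
wrist_force: [-0.1, 0.6, 0.6]
gripper_width: 0.007
gripper_force: 0.0
```

Emit:
step_arm(targets="-2.4 -2.4 0 0;-2.4 -2.4 0 0;-2.4 -2.4 0 0;-2.4 -2.4 0 0;0 0 0 0;0 0 0 0")

```text
time_s: 20.38
tcp_pos: [0.4142, 0.2298, 0.0827]
ee_rot: [[0.977, -0.213, 0.001], [-0.213, -0.977, 0.001], [0.001, -0.001, -1.0]]
wrist_force: [0.6, -0.9, 0.6]
gripper_width: 0.007
gripper_force: 0.0
```

```bash
python3 -c "
from h import *
wl('w10.png',.028)"
```

```text
20.38 world [0.4142 0.2298 0.0827] pan [-325.4  234.9] yaw -12.3 w 0.007 F [ 0.6 -0.9  0.6] j [ 49.  14. -29.   0. -46.  29.]
[60, 44, 72, 66, 3475] [[-215.0, 365.0], [-226.0, 379.0], [-243.0, 379.0], [-255.0, 369.0], [-259.0, 360.0], [-256.0, 342.0], [-244.0, 329.0], [-232.0, 329.0], [-214.0, 347.0]]
[219, 91, 58, 59, 2664] [[-246.0, 243.0], [-256.0, 258.0], [-273.0, 261.0], [-286.0, 252.0], [-290.0, 236.0], [-283.0, 223.0], [-276.0, 218.0], [-260.0, 218.0], [-248.0, 229.0]]
```

Emit:
step_arm(targets="0 -0.4 2.5 0;0 0 3 0;0 0 2.5 0;0 0 1.2 0;0 0 0.6 0;0 0 0.3 0;0 0 0 0;1 0 0 0;0.7 0 0 0;0.5 0 0 0;0.5 0 0 0;0.5 0 0 0")

```text
time_s: 21.43
tcp_pos: [0.4482, 0.2256, -0.0187]
ee_rot: [[0.976, -0.217, 0.001], [-0.217, -0.976, 0.001], [0.0, -0.001, -1.0]]
wrist_force: [0.1, -0.0, -0.3]
gripper_width: 0.005
gripper_force: 0.1
```

Emit:
step_arm(targets="0.5 0 0 0;0.5 0 0 0;0.5 0 0 0;0.5 0 0 0;0.5 0 0 0;0.5 0 0 0;0.5 0 0 0;0.5 0 0 0;0.5 0 0 0;0.5 0 0 0;0.5 0 0 0;0.5 0 0 0")

```text
time_s: 22.43
tcp_pos: [0.5064, 0.2124, -0.0192]
ee_rot: [[0.976, -0.217, -0.0], [-0.217, -0.976, -0.0], [0.0, 0.0, -1.0]]
wrist_force: [-0.5, 0.3, -0.5]
gripper_width: 0.006
gripper_force: 0.1
```

```bash
python3 -c "
from h import *
wl('w11.png',.028)"
```

```text
22.43 world [ 0.5064  0.2124 -0.0192] pan [-231.6  237.9] yaw -12.52 w 0.006 F [-0.5  0.3 -0.5] j [ 40.  29. -24.   0. -37.  38.]
[207, 129, 95, 96, 6718] [[-174.0, 242.0], [-177.0, 247.0], [-185.0, 256.0], [-193.0, 259.0], [-202.0, 259.0], [-213.0, 253.0], [-213.0, 245.0], [-219.0, 244.0], [-220.0, 234.0], [-218.0, 229.0], [-213.0, 229.0], [-213.0, 221.0], [-208.0, 217.0], [-198.0, 214.0], [-190.0, 216.0], [-181.0, 221.0], [-176.0, 228.0], [-174.0, 235.0]]
[4, 209, 78, 16, 880] [[-220.0, 323.0], [-215.0, 326.0], [-212.0, 333.0], [-216.0, 345.0], [-215.0, 361.0], [-220.0, 361.0]]
```

Emit:
step_arm(targets="0.5 0 0 0;0.5 0 0 0;0.5 0 0 0;0.5 0 0 0;0.5 0 0 0;0.5 0 0 0;0.5 0 0 0;0.5 0 0 0;0.5 0 0 0;0 0 0 0;-0.5 0 0 0;-0.5 0 0 0")

```text
time_s: 23.48
tcp_pos: [0.5396, 0.2048, -0.0193]
ee_rot: [[0.976, -0.217, -0.0], [-0.217, -0.976, -0.0], [-0.0, 0.0, -1.0]]
wrist_force: [-0.4, -0.3, -0.4]
gripper_width: 0.002
gripper_force: 0.0
```

```bash
python3 -c "
from h import *
wl('w12.png',.028)"
```

```text
23.48 world [ 0.5396  0.2048 -0.0193] pan [-197.5  237.7] yaw -12.56 w 0.002 F [-0.4 -0.3 -0.4] j [ 37.  31. -20.  -0. -39.  41.]
[206, 107, 96, 96, 7132] [[-130.0, 242.0], [-134.0, 250.0], [-140.0, 256.0], [-147.0, 259.0], [-156.0, 259.0], [-163.0, 257.0], [-170.0, 251.0], [-173.0, 244.0], [-175.0, 235.0], [-168.0, 222.0], [-161.0, 216.0], [-153.0, 215.0], [-145.0, 216.0], [-138.0, 220.0], [-131.0, 228.0]]
```

Emit:
step_arm(targets="0 0 -2.5 0;0 0 -2.5 0;1.5 -1.4 0 0;1.5 -1.5 0 0;1.5 -1.4 0 0;0 0 2 0;0 0 2 0;0 0 1 0;0 0 0 0;0 0.7 0 0;0 0.5 0 0;0 0.5 0 0")

```text
time_s: 24.53
tcp_pos: [0.5901, 0.2204, -0.0178]
ee_rot: [[0.976, -0.217, 0.002], [-0.217, -0.976, 0.001], [0.002, -0.001, -1.0]]
wrist_force: [0.0, 0.3, 0.5]
gripper_width: 0.004
gripper_force: 0.1
```

Emit:
step_arm(targets="0 0.5 0 0;0 0.5 0 0;0 0.5 0 0;0 0.5 0 0;0 0.5 0 0;0 0.5 0 0;0 0.5 0 0;0 0.5 0 0;0 0.5 0 0;0 0.5 0 0;0 0.5 0 0;0 0.5 0 0")

```text
time_s: 25.53
tcp_pos: [0.5765, 0.1615, -0.0192]
ee_rot: [[0.976, -0.217, -0.0], [-0.217, -0.976, -0.0], [-0.0, 0.0, -1.0]]
wrist_force: [0.6, 0.5, -1.2]
gripper_width: 0.006
gripper_force: 0.1
```

```bash
python3 -c "
from h import *
wl('w13.png',.028)"
```

```text
25.53 world [ 0.5765  0.1615 -0.0192] pan [-152.1  203.4] yaw -12.52 w 0.006 F [ 0.6  0.5 -1.2] j [ 31.  32. -17.  -0. -40.  46.]
[275, 189, 71, 22, 1103] [[-133.0, 192.0], [-133.0, 158.0], [-125.0, 166.0], [-123.0, 172.0], [-126.0, 186.0]]
```

Emit:
step_arm(targets="0 -0.4 0 0;0.7 0 0 0;0 0.4 0 0;0 0.5 0 0;0 0.5 0 0;0 0.5 0 0;0 0.5 0 0;0 0.5 0 0;0 0.5 0 0;0 0.5 0 0;0 0.5 0 0;0 0.5 0 0")

```text
time_s: 26.58
tcp_pos: [0.5736, 0.116, -0.0191]
ee_rot: [[0.976, -0.217, 0.0], [-0.217, -0.976, -0.0], [0.0, -0.0, -1.0]]
wrist_force: [-1.1, -0.2, -0.3]
gripper_width: 0.003
gripper_force: 0.1
```

```bash
python3 -c "
from h import *
wl('w14.png',.028)"
```

```text
26.58 world [ 0.5736  0.116  -0.0191] pan [-145.1  158.4] yaw -12.52 w 0.003 F [-1.1 -0.2 -0.3] j [ 27.  32. -19.   0. -39.  50.]
```

Emit:
step_arm(targets="0 0.5 0 0;0 0.5 0 0;0 0.5 0 0;0 0.5 0 0;0 0.5 0 0;0 0.5 0 0;0 0.5 0 0;0 0.5 0 0;0 0.5 0 0;0 0.5 0 0;0 0.5 0 0;0 0 0 0")

```text
time_s: 27.63
tcp_pos: [0.5613, 0.0619, -0.0192]
ee_rot: [[0.976, -0.218, -0.001], [-0.218, -0.976, -0.0], [-0.001, 0.0, -1.0]]
wrist_force: [0.2, -0.1, 0.7]
gripper_width: 0.004
gripper_force: 0.0
```

Emit:
step_arm(targets="0 -0.5 0 0;0 -1 0 0;-2.5 0 0 0;-2.5 0 0 0;-1 0 0 0;0 1.5 0 0;0 1.5 0 0;0 1.5 0 0;0 0 0 0")

```text
time_s: 28.38
tcp_pos: [0.4962, 0.0442, -0.0192]
ee_rot: [[0.976, -0.22, -0.001], [-0.22, -0.976, -0.0], [-0.001, 0.001, -1.0]]
wrist_force: [0.2, -0.0, -0.1]
gripper_width: 0.007
gripper_force: 0.0
```

```bash
python3 -c "
from h import *
wl('w15.png',.028)"
```

```text
28.38 world [ 0.4962  0.0442 -0.0192] pan [-205.2   71.4] yaw -12.69 w 0.007 F [ 0.2 -0.  -0.1] j [ 24.  26. -32.  -0. -33.  54.]
[207, 90, 98, 98, 7398] [[-130.0, 67.0], [-131.0, 76.0], [-134.0, 83.0], [-141.0, 89.0], [-148.0, 92.0], [-157.0, 92.0], [-164.0, 89.0], [-171.0, 83.0], [-175.0, 73.0], [-174.0, 63.0], [-168.0, 54.0], [-161.0, 49.0], [-153.0, 47.0], [-145.0, 48.0], [-138.0, 53.0], [-132.0, 60.0]]
```

Emit:
step_arm(targets="0.8 0.1 0 0;0.6 0 0 0;0.5 0 0 0;0.5 0 0 0;0.5 0 0 0;0.5 0 0 0;0.5 0 0 0;0.5 0 0 0;0.5 0 0 0;0.5 0 0 0;0.5 0 0 0;0.5 0 0 0")

```text
time_s: 29.43
tcp_pos: [0.5595, 0.0317, -0.0191]
ee_rot: [[0.976, -0.217, -0.0], [-0.217, -0.976, 0.0], [-0.0, -0.0, -1.0]]
wrist_force: [-0.2, -0.1, -1.2]
gripper_width: 0.005
gripper_force: 0.1
```

Emit:
step_arm(targets="0.5 0 -0.1 0;0.5 0 0 0;0.5 0 0 0;0.5 0 0 0;0.5 0 0 0;0.5 0 0 0;0.5 0 0 0;0.5 0 0 0;0.5 0 0 0;0.5 0 0 0;0.5 0 0 0;0.5 0 0 0")

```text
time_s: 30.43
tcp_pos: [0.618, 0.0187, -0.0181]
ee_rot: [[0.976, -0.217, -0.0], [-0.217, -0.976, -0.0], [-0.0, 0.0, -1.0]]
wrist_force: [-0.2, 0.8, -0.2]
gripper_width: 0.005
gripper_force: 0.2
```

```bash
python3 -c "
from h import *
wl('w16.png',.03)"
```

```text
30.43 world [ 0.618   0.0187 -0.0181] pan [-80.7  72.9] yaw -12.52 w 0.005 F [-0.2  0.8 -0.2] j [ 17.  34. -14.  -0. -42.  61.]
[358, 0, 154, 70, 9665] [[30.0, 27.0], [6.0, 26.0], [6.0, -16.0], [9.0, -28.0], [3.0, -30.0], [4.0, -41.0], [30.0, -35.0]]
[206, 126, 96, 99, 7051] [[-23.0, 80.0], [-28.0, 86.0], [-38.0, 93.0], [-54.0, 94.0], [-62.0, 89.0], [-62.0, 80.0], [-69.0, 81.0], [-69.0, 63.0], [-63.0, 64.0], [-62.0, 55.0], [-53.0, 50.0], [-43.0, 50.0], [-36.0, 52.0], [-26.0, 59.0], [-23.0, 65.0], [-21.0, 73.0]]
```

Tracking well. I'll finish the push, then retreat and rise.

Emit:
step_arm(targets="0.6 0 0 0;0.6 0 0 0;0.6 0 0 0;0.6 0 0 0;0.6 0 0 0;0.6 0 0 0;0.6 0 0 0;0.6 0 0 0;0.6 0 0 0;0.6 0 0 0;0.6 0 0 0;0.5 0 0 0")

```text
time_s: 31.48
tcp_pos: [0.6875, 0.0032, -0.0182]
ee_rot: [[0.976, -0.217, 0.0], [-0.217, -0.976, -0.0], [0.0, -0.0, -1.0]]
wrist_force: [-0.5, -0.0, 0.5]
gripper_width: 0.006
gripper_force: 0.1
```

Emit:
step_arm(targets="0.3 0 0 0;0.2 0 0 0;-0.6 0 -1 0;-2 0 -2 0;-2 0 -3 0;-3 0 -3 0;-3 0 -3 0;-3 0 -3 0;-3 0 0 0;-3 0 0 0;0 0 0 0;0 0 0 0")

```text
time_s: 32.48
tcp_pos: [0.5005, 0.0446, 0.1316]
ee_rot: [[0.977, -0.215, 0.002], [-0.215, -0.977, 0.001], [0.002, -0.001, -1.0]]
wrist_force: [1.1, 0.3, 0.6]
gripper_width: 0.004
gripper_force: 0.0
```

```bash
python3 -c "
from h import *
wl('w17.png',.033)
c=snap('scene','sf.png');blobs('side','df')
cv2.imwrite('pics/sfb.png',cv2.convertScaleAbs(cv2.resize(c['frame'][130:300,130:400],(794,500)),alpha=1.5))"
```

```text
32.48 world [0.5005 0.0446 0.1316] pan [-201.    72.9] yaw -12.42 w 0.004 F [1.1 0.3 0.6] j [ 24.  13. -22.   0. -55.  54.]
side [182, 132, 13, 11, 117] pan [-228.  378.] world [540. 348.]
side [300, 157, 46, 44, 626] pan [33. -5.] world [712. -82.]
side [233, 232, 20, 21, 183] pan [-276. -115.] world [ 387. -122.]
side [392, 248, 30, 30, 290] pan [  36. -361.] world [ 638. -430.]
```

View pics/sfb.png

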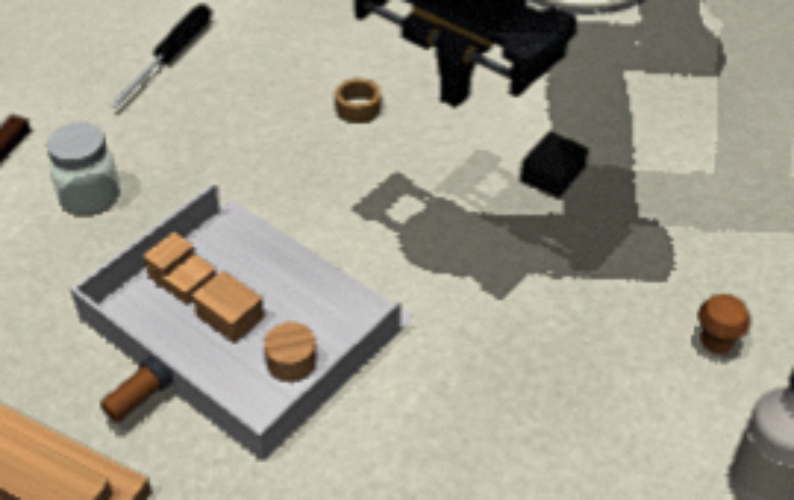

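The final picture shows the step (180,265), block (228,305) and round (290,350) all lying flat on the pan floor, well clear of the lip. The bystanders are where they were.

```bash
python3 -c "
from station import r
print(r.finish_job())"
```

```text
the job is handed in; nothing more can be done
None
```

All three offcuts were swept over the lip and lay wholly on the flat floor of the pan in the last picture, the other tools and supplies looked unmoved, and the job was handed in at about 32.5 s of the 64 s allowed (no verdict was returned).

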